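# Set a gauge plate on edge in its clamp and adjust the thumbscrew

### The job

Lift the aluminium gauge plate from its sloping rest and stand it upright on its edge, fully down in the slot of the clamp block. Then turn the black thumbscrew clockwise until it seats, back it off a quarter turn so that the plate is free to slide, and keep your grip on the thumbscrew: the job finishes with the gripper still holding it there. Leave the other things on the bench where they are.

Things in the scene. Friction and masses are not known exactly. Their poses are not given: they have to be found in the camera images.
- plate_center (a point): Centre of the loose aluminium gauge plate, 9 thick (own x) x 80 wide (own y) x 90 high (own z), about 0.18 kg, with a brass-ringed dark disc low on its face. At the start it leans in the green rest, its top 35 degrees away from the rest's front (own z tilted toward the rest's +x). The upper 45 mm of it stand free on both faces and can be pinched across the thickness.
- plate_rest: Green sloping rest on a dark base 90x96x8, fixed. Origin under the centre of the base, z up, x toward its back. The slope holds the lower 44 mm of the plate's back; the plate's lower edge stands on a ledge about 25 mm above the table. There is no lip in front.
- clamp_block: Blue clamp block on a dark base 170 (x) x 100 (y) x 10, fixed. Origin under the centre of the base, z up. Its slot runs along own y near the -x end, between a fixed blue cheek (16 thick, inner face at x = -50 mm) and an aluminium jaw that slides in x; both 90 long and rising to 45 mm above the table. The thumbscrew stands upright on the blue housing (52x56, top at 48 mm, with a 3 mm collar) at x = +33 mm, y = 0.
- slot (a point): Middle of the slot's floor, 10 mm above the table, at x = -42.5 mm of the clamp block; same axes as the clamp block. The slot is open above and at its two ends (y), 35 mm deep. Its gap is 9.8 mm with the screw seated and 2.4 mm wider per radian of the thumbscrew (14.1 to 16 mm at the start; the cheek side stays put, the jaw side moves).
- screw_knob (a point): Centre of the round black knurled knob of the thumbscrew, diameter 32, 24 high, with a white line on top. It lies 83 mm above the table on the screw's vertical axis; 20 mm of free stem below it. Turns with the screw; does not rise or sink.
- thumbscrew (a joint): Turn of the thumbscrew in rad: 0 = seated (hard stop), growing as it is backed off counterclockwise seen from above, at most 3.3. Stiff with friction (about 0.08 N m) and stays where it is left; starts 1.8 to 2.6 rad off its seat. A quarter turn is 1.57.
- thread_lock: Bystander: small red bottle with black tip, 36x36x104, standing. Origin at the centre of its underside.
- tape_roll: Bystander: blue roll of tape, 92x92x19, lying flat. Origin at the centre of its underside.
- grease_tin: Bystander: round tin, 70x70x28. Origin at the centre of its underside.
- disc_0: Bystander: grey turned disc with bore, 62x62x12, lying flat. Origin at the centre of its underside.
- disc_1: Bystander: a second such disc, 62x62x12. Origin at the centre of its underside.
- screwdriver_0: Bystander: screwdriver with orange handle, 25x190x25, lying. Origin at the centre of its underside.
- mallet: Bystander: mallet with wooden handle and dark head, 256x72x50, lying at the back. Origin at the centre of its underside.
Things that resemble listed ones, but are neither listed nor needed, are in the scene too. What is shaped like the part that bears plate_center but blue or red is not meant.

How it is judged:
By the outcome, as a careful person would: the job done as asked, in the order asked, and still so for the second after the job is handed in, while the arm keeps its last pose, push and grip.
It also fails if it takes over 54 s, if anything falls off the work surface, if the arm or the gripper's body presses on something with over 40 N, if the wrist force passes 120 N, or if a joint passes its speed limit or range.

### The arm

A 7-joint arm with a two-finger parallel gripper is mounted at the origin on a cart in front of the work surface, level with it; the furniture and walls round the work are solid. World frame = base frame: x ahead of the robot, y to its left, z up, the work surface at z = 0. Lengths are in m, angles in rad, forces in N, time in s.
With the tool pointing down it reaches from about 0.4 to 0.875 m from the base axis. Payload 19.3 kg.
Tool frame: the origin (TCP) lies where the fingers leave the gripper's body, on its centre line; the fingertips stand bot.tip_reach ahead of it and the grasp point (between the pads) lies 54 mm ahead of it (bot.tip_reach is the distance from the TCP to the fingertips, in m); z points along the fingers, y is the line along which they close (so a half turn about z gives the same grasp; the last joint's range is limited). The gripper opens to 85 mm and grips with 20 to 120 N. Pads are 22 mm wide; open, the fingers measure 114 mm over their backs; the gripper's body (76 mm by 85 mm) begins 54 mm behind the grasp point. The pads swing forward as they close: fully open they stand 13 mm farther back than shut.
Start: joints at [1.145, 0.521, -0.036, 1.599, 0.021, 1.021, -0.113], TCP at [0.218, -0.586, 0.304] pointing down, gripper open.
Joint ranges: [-2.91, 2.91], [-0.3, 2.13], [-1.5, 1.42], [0.17, 2.43], [-1.26, 4.41], [0.16, 1.93], [-2.52, 2.52]. Speed limits (rad/s): [1.89, 1.89, 2.39, 2.39, 3.01, 3.01, 3.01].

### API

Orientations are given as [roll, pitch, yaw] about the fixed x, y, z axes, in that order (R = Rz(yaw) Ry(pitch) Rx(roll)).
In Python, from workcell import bot gives the robot as it stands. The module is installed in compiled form; this text tells all that it offers.
- The arm moves only by the shell command python3 -m jog 'ROWS' [FORCE]. ROWS is JSON, a list that holds one entry, the list of rows, each a list of 7 numbers: the shift along the tool's x, y, z in mm, then the turn, a rotation vector about the tool's x, y, z in rad, then the opening, from 0 (shut) to 1 (fully open). In form: [[[tx, ty, tz, wx, wy, wz, fingers], ...]]. A call has 1 to 5 rows; each row shifts and turns the commanded pose from where the row before left it, along the tool's axes as they then stand; what a row does not reach is not made up. A row lasts 1/10 s, in which the tool goes at most 50 mm and 8.59 degrees, less where a joint would pass 70% of its speed; a pose out of reach is approached as far as the arm can. A call is refused whole if a number of a shift passes 50 or a number of a turn 0.15, either way. A call with a gripper value outside its range is refused whole. The fingers move at their own pace and stop on an object; FORCE is the grip in N (left out, the last holds). Time passes only in rows, so rows that do not move let the fingers close. It gives the time, the measured TCP pose, the force, the opening and the grip force at its end, in the units of the state.
- bot.observe(): the state, without advancing time (a new reading comes with each control period).
- bot.grab_frame(name): name is "scene" or "top"; returns a dict with "img" (480x640x3 uint8, red, green, blue), "intrinsics" (3x3 intrinsics, pixels), "k1" (the pictures are not rectified: a ray, as slopes to the right and down, at radius r is drawn at 1 + k1 r^2 times it, then the intrinsics apply), "R" (3x3) and "t" (3): a world point X has camera coordinates R X + t. Camera axes: x right, y down, z forward; pixel columns grow to the right and rows downward; lengths in m; the calibration is good to about 2 mm. A picture is of the moment at which its call begins. There is no depth.
- bot.job_done(): hands the job in; it is judged then, once.
Trained networks look in a picture, given as the dict that the camera call returned (one of the last four; its "shot" number tells which), for a name from the list of things; names that differ only in an ending like _2 or _b are one class to them, and where a whole thing is asked for, a point or a joint stands for the part that bears it (a point fixed in the world has none). Each returns a list of dicts, best first, with "conf" (0 to 1); they miss things now and then, are a little off and sometimes report something else, mostly with a low value. They report only what shows in the picture. A call takes as long as a camera call. They do not tell look-alikes from the thing itself.
- bot.trace(query, picture): "region" (480x640 bool, what is visible of it).
- bot.spot_point(query, picture): "xyz" ([x, y, z] in m, in world coordinates, good to about 4 mm: a listed point, or the origin of a listed thing).
The state is a dict: "clock": time; "qpos": joint angles; "qd": joint speeds; "joint_efforts": joint torques, N m; "position": TCP position; "tool_rot": TCP orientation; "force": force on the tool from outside, world axes, zero at the start; "moment": the same for the moment, N m; "grip_width": finger opening in m; "finger_force": force on a finger pad.
Only numpy, scipy, OpenCV 4.12 (cv2) and the standard library are available. Lean on these libraries where they do the work, as an engineer would, in place of code of your own. Each camera call takes 0.05 s, during which the arm holds its last target. There are 200 camera calls.

## Working session

There is one attempt and no reset: what is moved stays moved. The work goes in short steps, Python scripts to look and compute and a shell command to move; the robot and the scene stay as the last step left them, time stands still between calls to the robot, and variables do not carry over. Pictures are saved under pics/ and viewed, at most 10 in all, crops included, and the job is handed in when it is done.

```bash
mkdir -p pics; cat > h.py <<'E'
import numpy as np, cv2
from workcell import bot
from scipy.spatial.transform import Rotation as Ro
def proj(f,X):
    X=np.atleast_2d(X); c=X@np.array(f["R"]).T+np.array(f["t"]); s=c[:,:2]/c[:,2:]
    s=s*(1+f["k1"]*(s**2).sum(1,keepdims=True)); K=np.array(f["intrinsics"])
    return s@K[:2,:2].T+K[:2,2]
def ray(f,p):
    K=np.array(f["intrinsics"]); d=(np.array(p,float)-K[:2,2])/[K[0,0],K[1,1]]; s=d.copy()
    for _ in range(20): s=d/(1+f["k1"]*(s@s))
    R=np.array(f["R"]); v=R.T@np.append(s,1); return -R.T@np.array(f["t"]), v/np.linalg.norm(v)
def tri(*fp):
    A=np.zeros((3,3));b=np.zeros(3)
    for f,p in fp:
        o,v=ray(f,p);M=np.eye(3)-np.outer(v,v);A+=M;b+=M@o
    return np.linalg.solve(A,b)
def atz(f,p,z):
    o,v=ray(f,p); return o+v*(z-o[2])/v[2]
def save(f,n,crop=None,sc=1):
    im=f["img"][:,:,::-1]
    if crop: x0,y0,x1,y1=crop; im=im[y0:y1,x0:x1]
    cv2.imwrite("pics/"+n,cv2.resize(im,None,fx=sc,fy=sc,interpolation=cv2.INTER_CUBIC))
E
python3 - <<'E'
from h import *
np.set_printoptions(precision=4,suppress=True)
print(bot.observe(),bot.tip_reach)
for n in("scene","top"):
    f=bot.grab_frame(n); save(f,n+"0.png"); print(n,f["R"],f["t"],f["k1"],f["intrinsics"])
    for q in("plate_center","plate_rest","clamp_block","slot","screw_knob","thread_lock","tape_roll","grease_tin","mallet","disc_0","screwdriver_0"):
        print(q,[(np.round(d["xyz"],3),round(d["conf"],2),proj(f,d["xyz"])[0].round()) for d in bot.spot_point(q,f)])
E
```

```text
{'clock': 0.0, 'qpos': array([ 1.1448,  0.522 , -0.0363,  1.6   ,  0.0212,  1.0211, -0.1128]), 'qd': array([-0.0001, -0.0001,  0.0002, -0.0006,  0.0009, -0.0008, -0.0005]), 'joint_efforts': array([  0.0006, -92.7102,   1.9805, -36.9918,   0.0179,   0.0083,
         0.    ]), 'position': array([ 0.2176, -0.5856,  0.3033]), 'tool_rot': array([-3.1405,  0.0001,  0.3558]), 'force': array([-0.3745,  0.2054,  0.3025]), 'moment': array([-0.0121, -0.0053,  0.0616]), 'finger_force': 0.0, 'grip_width': 0.08537540561554081} 0.0726
scene [[-0.7641 -0.6451  0.0013]
 [-0.4908  0.5801 -0.6501]
 [ 0.4186 -0.4974 -0.7598]] [0.388  0.3256 1.2897] -0.029647459433206326 [[595.1422   0.     318.9458]
 [  0.     595.1422 226.4601]
 [  0.       0.       1.    ]]
plate_center [(array([0.358, 0.111, 0.006]), 0.92, array([337., 317.])), (array([0.512, 0.143, 0.065]), 0.91, array([278., 276.]))]
plate_rest [(array([ 0.509,  0.141, -0.002]), 0.96, array([281., 292.]))]
clamp_block [(array([ 0.524, -0.189, -0.   ]), 0.86, array([360., 211.]))]
slot [(array([ 0.486, -0.196,  0.008]), 0.78, array([372., 215.]))]
s
[... 1665 characters left out ...]
ray([379., 261.]))]
screw_knob [(array([ 0.556, -0.181,  0.083]), 0.65, array([373., 234.]))]
thread_lock [(array([0.641, 0.382, 0.   ]), 0.48, array([185., 213.]))]
tape_roll [(array([0.64 , 0.385, 0.   ]), 0.66, array([184., 214.]))]
grease_tin [(array([0.434, 0.381, 0.001]), 0.74, array([186., 282.])), (array([0.354, 0.296, 0.002]), 0.62, array([215., 307.]))]
mallet [(array([ 0.735, -0.049, -0.002]), 0.56, array([326., 179.]))]
disc_0 [(array([0.432, 0.38 , 0.002]), 0.57, array([186., 282.])), (array([ 0.409, -0.365,  0.002]), 0.56, array([434., 283.])), (array([0.503, 0.142, 0.   ]), 0.37, array([265., 257.]))]
screwdriver_0 [(array([ 0.596, -0.403, -0.002]), 0.53, array([444., 221.]))]
```

View pics/scene0.png

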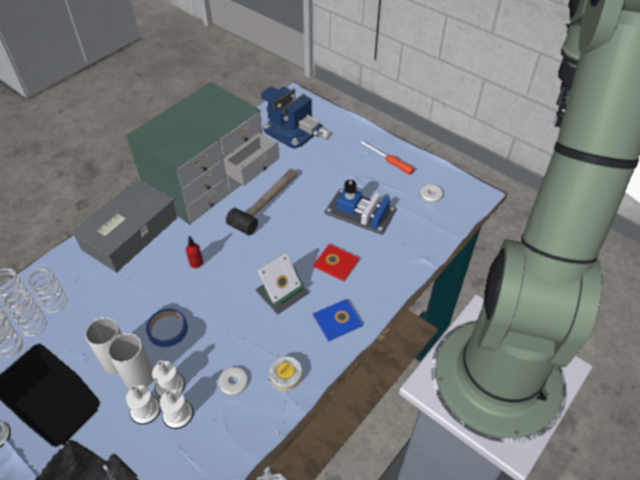

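```bash
python3 - <<'E'
from h import *
f=bot.grab_frame("top"); 
a=f["img"][205:295,225:315,::-1]; b=f["img"][205:295,335:425,::-1]
g=bot.grab_frame("scene")
c=g["img"][225:315,225:315,::-1]; d=g["img"][160:250,320:410,::-1]
r=lambda i:cv2.resize(i,(300,300),interpolation=cv2.INTER_CUBIC)
cv2.imwrite("pics/crops.png",np.vstack([np.hstack([r(a),r(b)]),np.hstack([r(c),r(d)])]))
E
```

```text
(no output)
```

View pics/crops.png

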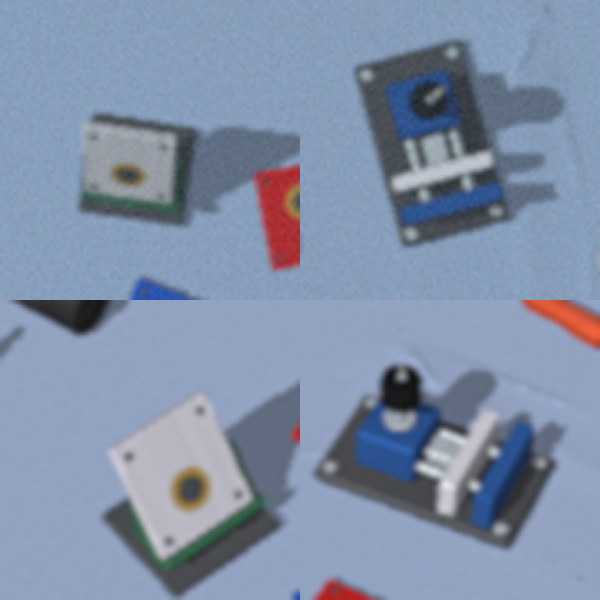

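Lookalikes for the plate in the scene view: the blue plate at (338,320), the red plate at (337,262) and the aluminium plate in the green rest at (281,277). The close crop confirms the aluminium one, with its brass-ringed disc low on the face. The clamp is at (360,205) and its black knob at (350,185).

```bash
python3 - <<'E'
from h import *
from scipy.optimize import least_squares
np.set_printoptions(precision=4,suppress=True)
T=bot.grab_frame("top");S=bot.grab_frame("scene"); k=.3
C=lambda o,l:[np.array(o)+(np.array(p)+.5)*k-.5 for p in l]
ta=C((225,205),[(92,116),(198,128),(187,223),(80,208)])
tb=C((335,205),[(55,70),(163,40),(211,215),(108,245)])
sc=C((225,225),[(103,215),(180,297),(283,222)])
sd=C((320,160),[(15,172),(255,162),(208,248)])
def fit(tp,tpt,sp,spt,x0,h):
    def pts(p,l): c,s=np.cos(p[2]),np.sin(p[2]); l=np.array(l); return np.c_[p[0]+c*l[:,0]-s*l[:,1],p[1]+s*l[:,0]+c*l[:,1],np.full(len(l),p[3])]
    r=least_squares(lambda p:np.r_[(proj(T,pts(p,tp))-tpt).ravel(),(proj(S,pts(p,sp))-spt).ravel()],x0)
    print(r.x,np.abs(r.fun).round(1)); return r.x
a,b=.085,.05
# base corners top view: UL=(+x,+y) UR=(+x,-y) LR=(-x,-y) LL=(-x,+y); scene: image-left=+x+y..., 
cl=fit([(a,b),(a,-b),(-a,-b),(-a,b)],tb,[(a,b),(-a,-b),(-a,b)],sd,[.52,-.188,.22,.01],.01)
a,b=.045,.048
re=fit([(a,b),(a,-b),(-a,-b),(-a,b)],ta,[(a,b),(-a,b),(-a,-b)],sc,[.507,.14,-.1,.008],.008)
c,s=np.cos(cl[2]),np.sin(cl[2]); M=np.array([[c,-s],[s,c]])
print("slot",cl[:2]+M@[-.0425,0],"knob",cl[:2]+M@[.033,0])
for n,p,q in zip(("UL","UR","LL","LR","disc"),C((225,205),[(95,136),(165,148),(90,193),(158,203),(127,175)]),C((225,225),[(128,156),(200,110),(168,241),(238,194),(190,190)])): print(n,tri((T,p),(S,q)))
print("knobtop",tri((T,C((335,205),[(130,100)])[0]),(S,C((320,160),[(102,72)])[0])))
for f in(T,S):
  for q in("clamp_block","plate_rest","screw_knob"):
    d=bot.trace(q,f)
    if d: m=d[0]["region"].astype(np.uint8); c=max(cv2.findContours(m,0,2)[0],key=cv2.contourArea); print(q,cv2.minAreaRect(c))
E
```

```text
[ 0.5227 -0.191   0.2381  0.0035] [0.2 1.4 0.5 1.  0.5 0.7 0.7 0.4 0.2 0.7 0.7 0.  0.6 0.3]
[ 0.5067  0.1369 -0.1529  0.0043] [0.4 1.  0.1 0.6 0.5 0.4 0.  0.9 0.2 0.3 0.  0.2 0.4 0.1]
slot [ 0.4814 -0.201 ] knob [ 0.5547 -0.1832]
UL [0.5319 0.168  0.0909]
UR [0.5198 0.1075 0.0927]
LL [0.4858 0.1791 0.0438]
LR [0.4751 0.1188 0.0445]
disc [0.499  0.144  0.0549]
knobtop [ 0.5527 -0.1795  0.1024]
clamp_block ((373.639892578125, 247.83163452148438), (57.922672271728516, 34.50929260253906), 75.25643920898438)
plate_rest ((265.5615539550781, 255.50772094726562), (32.99323654174805, 30.636579513549805), 7.125016689300537)
clamp_block ((360.7811279296875, 207.8665008544922), (64.28315734863281, 43.35770797729492), 25.94229507446289)
plate_rest ((281.71368408203125, 291.0133972167969), (33.34953689575195, 43.60226821899414), 55.7131233215332)
screw_knob ((349.2500305175781, 186.25001525878906), (13.435027122497559, 14.142135620117188), 45.0)
```

```bash
cat >> h.py <<'E'
def plan(p,R):
    o=bot.observe(); R0=Ro.from_euler("xyz",o["tool_rot"]); w=(R0.inv()*R).as_rotvec()
    print("rot",w.round(3),"trans now",(R0.inv().apply(p-o["position"])*1e3).round(1),"trans after",(R.inv().apply(p-o["position"])*1e3).round(1))
def platepose(back,c=(.508,.1425,.065),yaw=-.165,tilt=np.radians(35)):
    P=Ro.from_euler("xyz",[0,tilt,yaw]).as_matrix()
    R=Ro.from_matrix(np.c_[P[:,1],P[:,0],-P[:,2]]); return np.array(c)+P[:,2]*back,R
def down(p,yaw): return np.array(p),Ro.from_euler("xyz",[np.pi,0,yaw])
def st(): 
    o=bot.observe(); print({k:np.round(o[k],3) for k in("clock","qpos","position","tool_rot","force","moment","grip_width","finger_force")})
E
python3 - <<'E'
from h import *
p,R=platepose(.18); print(p); plan(p,R)
p2,R2=down([.5,.10,.30],np.pi/2-.165); plan(p2,R2)
E
```

```text
[0.60984154 0.12554197 0.21244737]
rot [ 0.553 -0.32  -1.016] trans now [ 615.4 -530.3   91.5] trans after [766.1 273.6 -80. ]
rot [-0.   -0.   -1.05] trans now [ 503.5 -544.6    3.9] trans after [722.9 165.9   3.9]
```

```bash
A='[[[41,-12.5,0,0,0,-0.058,0.5],[41,-12.5,0,0,0,-0.058,0.5],[41,-12.5,0,0,0,-0.058,0.5],[41,-12.5,0,0,0,-0.058,0.5],[41,-12.5,0,0,0,-0.058,0.5]]]'
python3 -m jog '[[[41,-12.5,0,0,0,-0.058,0.5],[41,-12.5,0,0,0,-0.058,0.5],[41,-12.5,0,0,0,-0.058,0.5],[41,-12.5,0,0,0,-0.058,0.5],[41,-12.5,0,0,0,-0.058,0.5]]]'
python3 -m jog '[[[41,-12.5,0,0,0,-0.058,0.5],[41,-12.5,0,0,0,-0.058,0.5],[41,-12.5,0,0,0,-0.058,0.5],[41,-12.5,0,0,0,-0.058,0.5],[41,-12.5,0,0,0,-0.058,0.5]]]'
python3 -m jog '[[[41,-12.5,0,0,0,-0.058,0.5],[41,-12.5,0,0,0,-0.058,0.5],[41,-12.5,0,0,0,-0.058,0.5],[41,-12.5,0,0,0,-0.058,0.5],[41,-12.5,0,0,0,-0.058,0.5]]]'
python3 -c "
from h import *
st(); plan(*platepose(.18))"
```

```text
clock: 2.2
position: [0.3725, -0.4362, 0.304]
tool_rot: [3.141, -0.0, 0.648]
force: [1.1, -1.3, 0.1]
grip_width: 0.0426
finger_force: 0.0
clock: 2.7
position: [0.477, -0.2498, 0.3041]
tool_rot: [3.141, -0.0, 0.938]
force: [1.0, 0.1, 0.2]
grip_width: 0.0431
finger_force: 0.0
clock: 3.2
position: [0.5237, -0.0414, 0.3041]
tool_rot: [3.141, -0.0, 1.228]
force: [1.4, 0.6, -0.2]
grip_width: 0.0425
finger_force: 0.0
{'clock': np.float64(3.2), 'qpos': array([ 0.278,  0.386, -0.406,  1.846,  0.185,  0.945, -0.553]), 'position': array([ 0.524, -0.041,  0.304]), 'tool_rot': array([ 3.141, -0.   ,  1.228]), 'force': array([ 1.351,  0.561, -0.222]), 'moment': array([-0.006, -0.038, -0.028]), 'grip_width': np.float64(0.042), 'finger_force': np.float64(0.0)}
rot [ 0.61  -0.054 -0.172] trans now [186.2  24.9  91.7] trans after [178.8  99.7  42.1]
```

```bash
python3 -m jog '[[[0,0,0,0.122,-0.011,-0.034,0.5],[0,0,0,0.122,-0.011,-0.034,0.5],[0,0,0,0.122,-0.011,-0.034,0.5],[0,0,0,0.122,-0.011,-0.034,0.5],[0,0,0,0.122,-0.011,-0.034,0.5]]]'
python3 -m jog '[[[30,16.5,7,0,0,0,0.5],[30,16.5,7,0,0,0,0.5],[30,16.5,7,0,0,0,0.5],[30,16.5,7,0,0,0,0.5],[30,16.5,7,0,0,0,0.5]]]'
python3 -m jog '[[[28,16.5,7,0,0,0,0.5],[0,0,0,0,0,0,0.5]]]'
python3 -c "
from h import *
st(); plan(*platepose(.18)); p,R=platepose(.079); plan(p,R)
S=bot.grab_frame('scene');T=bot.grab_frame('top')
a=S['img'][190:320,210:340,::-1];b=T['img'][190:320,200:330,::-1]
r=lambda i:cv2.resize(i,(400,400),interpolation=cv2.INTER_CUBIC)
cv2.imwrite('pics/pre.png',np.hstack([r(a),r(b)]))"
```

```text
clock: 3.7
position: [0.5237, -0.0434, 0.3042]
tool_rot: [-2.526, 0.001, 1.403]
force: [-1.4, 0.3, -0.2]
grip_width: 0.0429
finger_force: 0.0
clock: 4.2
position: [0.596, 0.0977, 0.2269]
tool_rot: [-2.53, 0.001, 1.401]
force: [0.0, 0.3, -0.3]
grip_width: 0.0429
finger_force: 0.0
clock: 4.4
position: [0.6093, 0.1266, 0.21]
tool_rot: [-2.527, -0.0, 1.406]
force: [-0.0, 0.2, -0.4]
grip_width: 0.0428
finger_force: 0.0
{'clock': np.float64(4.4), 'qpos': array([ 0.017,  0.919, -0.441,  1.262,  0.052,  1.564, -0.541]), 'position': array([0.609, 0.127, 0.21 ]), 'tool_rot': array([-2.527, -0.   ,  1.406]), 'force': array([-0.008,  0.24 , -0.444]), 'moment': array([-0.073, -0.616,  0.   ]), 'grip_width': np.float64(0.043), 'finger_force': np.float64(0.0)}
rot [-0.004 -0.    -0.   ] trans now [-1.  -0.8 -2.4] trans after [-1.  -0.8 -2.4]
rot [-0.004 -0.    -0.   ] trans now [-1.  -0.4 98.6] trans after [-1.  -0.8 98.6]
```

View pics/pre.png

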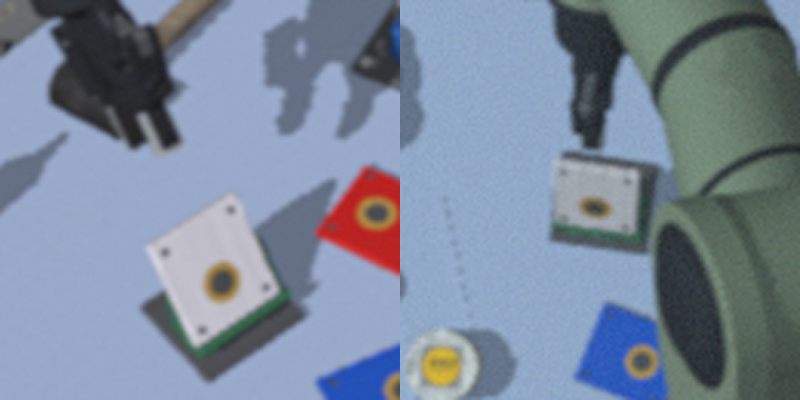

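The scene crop shows the open fingers at about (140,125), above the top edge of the plate (200,230) and in line with it. Nothing is in the way, so I descend along the plate.

```bash
python3 -m jog '[[[0,0,15,0,0,0,0.5],[0,0,15,0,0,0,0.5],[0,0,15,0,0,0,0.5],[0,0,15,0,0,0,0.5],[-1,0,15,0,0,0,0.5]]]'
python3 -m jog '[[[0,0,12,0,0,0,0.5],[0,0,11,0,0,0,0.5],[0,0,0,0,0,0,0.5]]]'
python3 -c "
from h import *
st(); plan(*platepose(.079))"
```

```text
clock: 5.0
position: [0.5668, 0.1276, 0.1513]
tool_rot: [-2.531, 0.002, 1.4]
force: [-0.9, 0.2, 0.3]
grip_width: 0.0426
finger_force: 0.0
clock: 5.3
position: [0.5531, 0.1307, 0.1316]
tool_rot: [-2.529, 0.002, 1.402]
force: [-0.0, -0.3, 0.1]
grip_width: 0.0427
finger_force: 0.0
{'clock': np.float64(5.3), 'qpos': array([ 0.026,  0.939, -0.444,  1.469,  0.068,  1.34 , -0.554]), 'position': array([0.553, 0.131, 0.132]), 'tool_rot': array([-2.529e+00,  2.000e-03,  1.402e+00]), 'force': array([-0.006, -0.262,  0.098]), 'moment': array([-0.08 , -0.62 ,  0.043]), 'grip_width': np.float64(0.043), 'finger_force': np.float64(0.0)}
rot [-0.002 -0.001 -0.004] trans now [4.3 0.1 2.2] trans after [4.3 0.1 2.2]
```

```bash
python3 -m jog '[[[4,0,2,0,0,0,0.5],[0,0,0,0,0,0,0.3],[0,0,0,0,0,0,0.2]]]' 40
python3 -m jog '[[[0,0,0,0,0,0,0.15],[0,0,0,0,0,0,0.12],[0,0,0,0,0,0,0.1]]]'
python3 -m jog '[[[0,0,0,0,0,0,0.0],[0,0,0,0,0,0,0.0],[0,0,0,0,0,0,0.0]]]'
python3 -c "
from h import *
st(); plan(*platepose(.079))
S=bot.grab_frame('scene');T=bot.grab_frame('top')
a=S['img'][190:320,210:340,::-1];b=T['img'][190:320,200:330,::-1]
r=lambda i:cv2.resize(i,(400,400),interpolation=cv2.INTER_CUBIC)
cv2.imwrite('pics/gr.png',np.hstack([r(a),r(b)]))"
```

```text
clock: 5.6
position: [0.5537, 0.1354, 0.1309]
tool_rot: [-2.53, 0.001, 1.402]
force: [0.4, 1.2, 0.2]
grip_width: 0.0174
finger_force: 0.4
clock: 5.9
position: [0.5537, 0.1351, 0.1307]
tool_rot: [-2.53, 0.001, 1.401]
force: [3.0, -1.0, -0.3]
grip_width: 0.0088
finger_force: 13.9
clock: 6.2
position: [0.5537, 0.1351, 0.1307]
tool_rot: [-2.53, 0.001, 1.401]
force: [4.2, -1.5, 2.9]
grip_width: 0.0086
finger_force: 39.5
{'clock': np.float64(6.2), 'qpos': array([ 0.02 ,  0.941, -0.445,  1.466,  0.067,  1.337, -0.558]), 'position': array([0.554, 0.135, 0.131]), 'tool_rot': array([-2.530e+00,  1.000e-03,  1.401e+00]), 'force': array([ 4.167, -1.489,  2.896]), 'moment': array([-0.217, -1.066,  0.065]), 'grip_width': np.float64(0.009), 'finger_force': np.float64(39.544)}
rot [-0.    -0.002 -0.004] trans now [-0.2 -0.2  1.4] trans after [-0.2 -0.2  1.4]
```

View pics/gr.png

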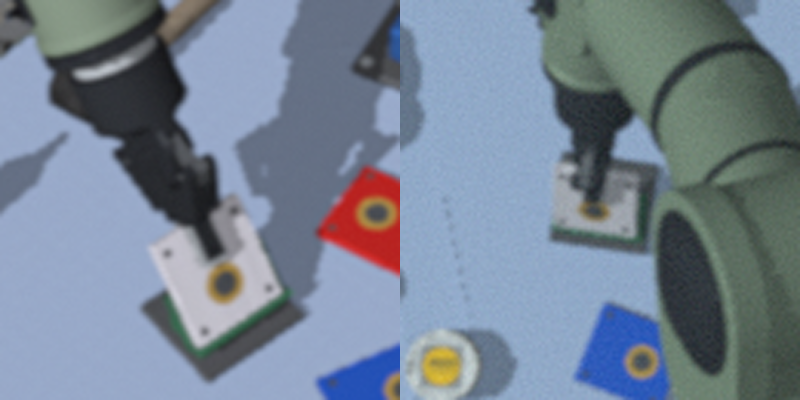

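Plate gripped: opening 8.6 mm at 40 N, with the finger at (210,235) just above the disc at (225,283). I lift straight up.

```bash
python3 -m jog '[[[0,-6,-8,0,0,0,0],[0,-11,-16,0,0,0,0],[0,-11,-16,0,0,0,0],[0,-11,-16,0,0,0,0],[0,-11,-16,0,0,0,0]]]'
python3 -m jog '[[[0,-11,-16,0,0,0,0],[0,-11,-16,0,0,0,0],[0,0,0,0,0,0,0]]]'
python3 -c "
from h import *
st(); plan(*down([.482,-.2005,.26],np.pi/2+.236))"
```

```text
clock: 6.8
position: [0.5539, 0.1353, 0.2206]
tool_rot: [-2.531, 0.001, 1.402]
force: [-0.6, 0.6, -2.4]
grip_width: 0.0088
finger_force: 39.0
clock: 7.1
position: [0.5549, 0.1356, 0.2606]
tool_rot: [-2.534, -0.0, 1.402]
force: [0.7, 0.2, -1.6]
grip_width: 0.0084
finger_force: 39.0
{'clock': np.float64(7.1), 'qpos': array([ 0.033,  0.782, -0.472,  1.413,  0.011,  1.534, -0.576]), 'position': array([0.555, 0.136, 0.261]), 'tool_rot': array([-2.534, -0.   ,  1.402]), 'force': array([ 0.701,  0.227, -1.57 ]), 'moment': array([-0.087, -0.958, -0.006]), 'grip_width': np.float64(0.008), 'finger_force': np.float64(39.002)}
rot [-0.599 -0.123 -0.392] trans now [-343.5  -12.3    9.1] trans after [-309.7 -149.5    0.6]
```

```bash
python3 -m jog '[[[0,0,0,-0.12,-0.0246,-0.0784,0],[0,0,0,-0.12,-0.0246,-0.0784,0],[0,0,0,-0.12,-0.0246,-0.0784,0],[0,0,0,-0.12,-0.0246,-0.0784,0],[0,0,0,-0.12,-0.0246,-0.0784,0]]]'
python3 -m jog '[[[-31,-15,0,0,0,0,0],[-31,-15,0,0,0,0,0],[-31,-15,0,0,0,0,0],[-31,-15,0,0,0,0,0],[-31,-15,0,0,0,0,0]]]'
python3 -m jog '[[[-31,-15,0,0,0,0,0],[-31,-15,0,0,0,0,0],[-31,-15,0,0,0,0,0],[-31,-15,0,0,0,0,0],[-31,-15,0,0,0,0,0]]]'
python3 -m jog '[[[0,0,0,0,0,0,0],[0,0,0,0,0,0,0]]]'
python3 -c "
from h import *
st(); plan(*down([.482,-.2005,.26],np.pi/2+.236))
S=bot.grab_frame('scene');T=bot.grab_frame('top')
a=S['img'][130:260,300:430,::-1];b=T['img'][190:320,310:440,::-1]
r=lambda i:cv2.resize(i,(400,400),interpolation=cv2.INTER_CUBIC)
cv2.imwrite('pics/hov.png',np.hstack([r(a),r(b)]))"
```

```text
clock: 7.6
position: [0.554, 0.1355, 0.2576]
tool_rot: [3.14, 0.001, 1.81]
force: [0.9, 0.0, -2.6]
grip_width: 0.0087
finger_force: 39.4
clock: 8.1
position: [0.5167, -0.0343, 0.2575]
tool_rot: [-3.138, -0.0, 1.806]
force: [0.9, -0.4, -1.8]
grip_width: 0.0088
finger_force: 39.6
clock: 8.6
position: [0.4799, -0.2025, 0.2577]
tool_rot: [-3.138, -0.0, 1.806]
force: [1.0, -0.3, -1.9]
grip_width: 0.0086
finger_force: 39.6
clock: 8.8
position: [0.4803, -0.2016, 0.2575]
tool_rot: [-3.138, -0.0, 1.805]
force: [0.8, 0.8, -1.9]
grip_width: 0.0083
finger_force: 39.7
{'clock': np.float64(8.8), 'qpos': array([ 0.653,  0.453, -0.489,  1.899,  0.277,  0.859,  0.256]), 'position': array([ 0.48 , -0.202,  0.258]), 'tool_rot': array([-3.138, -0.   ,  1.805]), 'force': array([ 0.751,  0.769, -1.861]), 'moment': array([ 0.067, -0.035,  0.012]), 'grip_width': np.float64(0.008), 'finger_force': np.float64(39.675)}
rot [-0.004 -0.    -0.002] trans now [ 0.7  1.9 -2.5] trans after [ 0.7  2.  -2.5]
```

View pics/hov.png

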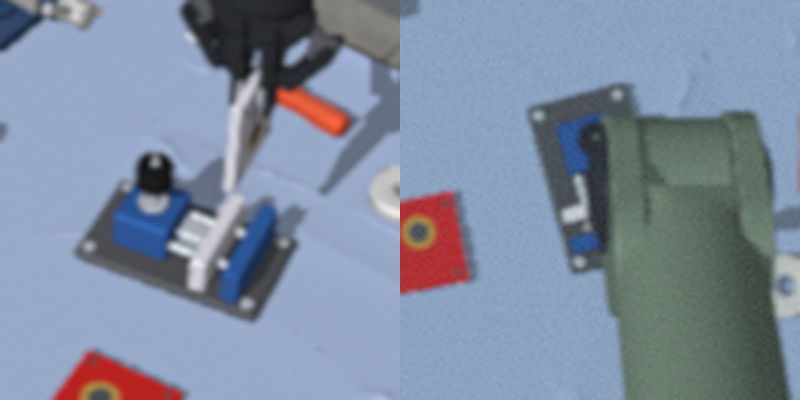

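```bash
cat >> h.py <<'E'
def over(fn,cl,name,crop,sc,plate=None):
    S=bot.grab_frame(fn); x0,y0,x1,y1=crop
    im=cv2.resize(S["img"][y0:y1,x0:x1,::-1],None,fx=sc,fy=sc,interpolation=cv2.INTER_CUBIC)
    def line(P,Q,col):
        q=(proj(S,[P,Q])-[x0,y0]+.5)*sc-.5; cv2.line(im,*[tuple(int(round(v*8)) for v in r) for r in q],col,1,cv2.LINE_AA,3)
    def cw(x,y,z): c,s=np.cos(cl[2]),np.sin(cl[2]); return np.array([cl[0]+c*x-s*y,cl[1]+s*x+c*y,z])
    for x in(-.05,-.066): line(cw(x,-.045,.045),cw(x,.045,.045),(0,0,255))
    for a,b in(((-1,-1),(1,-1)),((1,-1),(1,1)),((1,1),(-1,1)),((-1,1),(-1,-1))): line(cw(a[0]*.085,a[1]*.05,.01),cw(b[0]*.085,b[1]*.05,.01),(0,255,255))
    if plate:
        o=bot.observe();R=Ro.from_euler("xyz",o["tool_rot"]).as_matrix();p=o["position"]
        for y in(-.0045,.0045):
            c=[p+R@[a,y,b] for a,b in((-.04,.124),(.04,.124),(.04,.034),(-.04,.034))]
            for i in range(4): line(c[i],c[(i+1)%4],(0,200,0))
    cv2.imwrite("pics/"+name,im)
E
python3 -c "
from h import *
over('scene',[.5225,-.190,.236],'ov.png',(320,140,410,240),6,True)"
```

```text
(no output)
```

View pics/ov.png

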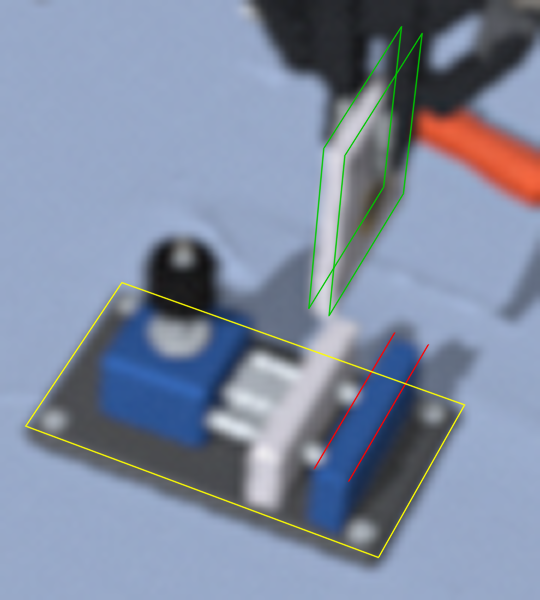

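The overlay shows the base corners about 8 zoomed px (1.3 px) lower than my fit, at (378,565) and (28,432). The plate wireframe matches the held plate. The slot therefore lies about 1.6 mm toward -x of my estimate, close to where the plate hangs now. I go down to just above the cheeks and compare again.

```bash
python3 -m jog '[[[2,0.4,16,0,0,0,0],[0,0,16,0,0,0,0],[0,0,16,0,0,0,0],[0,0,16,0,0,0,0],[0,0,12,-0.003,0,0,0]]]'
python3 -m jog '[[[0,0,0,0,0,0,0],[0,0,0,0,0,0,0]]]'
python3 -c "
from h import *
st()
over('scene',[.5205,-.1875,.236],'ov2.png',(320,140,420,240),6,True)"
```

```text
clock: 9.45
position: [0.4805, -0.1983, 0.1807]
tool_rot: [-3.141, -0.001, 1.808]
force: [0.9, 1.4, -2.2]
grip_width: 0.0089
finger_force: 39.7
clock: 9.65
position: [0.4806, -0.1989, 0.1818]
tool_rot: [-3.141, -0.0, 1.807]
force: [0.1, -0.0, -1.4]
grip_width: 0.0085
finger_force: 39.6
{'clock': np.float64(9.65), 'qpos': array([ 0.605,  0.562, -0.439,  1.961,  0.361,  0.696,  0.181]), 'position': array([ 0.481, -0.199,  0.182]), 'tool_rot': array([-3.141, -0.   ,  1.807]), 'force': array([ 0.07 , -0.023, -1.363]), 'moment': array([ 0.05 , -0.008, -0.002]), 'grip_width': np.float64(0.008), 'finger_force': np.float64(39.607)}
```

View pics/ov2.png

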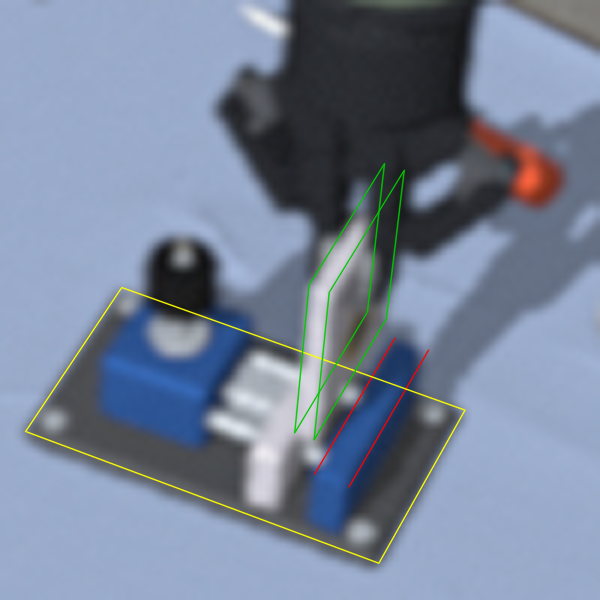

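```bash
python3 -m jog '[[[0,-0.5,5,0,0,0,0],[0,0,5,0,0,0,0],[0,0,5,0,0,0,0],[0,0,3,0,0,0,0],[0,0,0,0,0,0,0]]]' 
python3 -m jog '[[[0,0,4,0,0,0,0],[0,0,4,0,0,0,0],[0,0,0,0,0,0,0]]]'
```

```text
clock: 10.2
position: [0.4797, -0.1993, 0.163]
tool_rot: [-3.141, -0.001, 1.806]
force: [0.8, -0.2, -1.6]
grip_width: 0.0087
finger_force: 39.7
clock: 10.5
position: [0.4797, -0.1993, 0.155]
tool_rot: [-3.141, -0.001, 1.806]
force: [-0.6, 0.0, -2.0]
grip_width: 0.0084
finger_force: 39.7
```

```bash
python3 -m jog '[[[0,0,5,0,0,0,0],[0,0,5,0,0,0,0],[0,0,4,0,0,0,0],[0,0,0,0,0,0,0]]]' 
python3 -m jog '[[[0,0,2,0,0,0,0],[0,0,2,0,0,0,0],[0,0,0,0,0,0,0]]]'
python3 -m jog '[[[0,0,1.5,0,0,0,0],[0,0,0,0,0,0,0]]]'
python3 -m jog '[[[0,0,1.5,0,0,0,0],[0,0,0,0,0,0,0]]]'
```

```text
clock: 10.9
position: [0.4796, -0.1993, 0.1409]
tool_rot: [-3.14, -0.001, 1.806]
force: [0.1, -0.0, -1.4]
grip_width: 0.0087
finger_force: 39.7
clock: 11.2
position: [0.4798, -0.1994, 0.1374]
tool_rot: [-3.141, -0.0, 1.806]
force: [-0.3, 0.2, -1.6]
grip_width: 0.0087
finger_force: 39.7
clock: 11.4
position: [0.4802, -0.1992, 0.1365]
tool_rot: [3.141, 0.0, 1.806]
force: [-1.5, 2.5, 10.1]
grip_width: 0.0081
finger_force: 41.6
clock: 11.6
position: [0.4806, -0.1991, 0.1363]
tool_rot: [3.141, 0.001, 1.807]
force: [-9.2, 5.7, 40.2]
grip_width: 0.0083
finger_force: 46.1
```

```bash
python3 -m jog '[[[0,0,-1.5,0,0,0,0],[0,0,0,0,0,0,0]]]'
python3 -m jog '[[[0,0,0,0,0,0,0.15],[0,0,0,0,0,0,0.25],[0,0,0,0,0,0,0.4]]]'
python3 -m jog '[[[0,0,-10,0,0,0,0.4],[0,0,-20,0,0,0,0.4],[0,0,-25,0,0,0,0.5],[0,0,-20,0,0,0,0.6],[0,0,0,0,0,0,0.6]]]'
python3 -c "
from h import *
st()
S=bot.grab_frame('scene'); d=bot.spot_point('screw_knob',S)[0]; print(d['xyz'])
over('scene',[.5205,-.1875,.236],'ov3.png',(320,140,420,240),6)
for x,y in(([.5205,-.1875]),):
  c=np.array([x,y])+.033*np.array([np.cos(.236),np.sin(.236)]); print('knob',c, proj(S,[[*c,.095]]))
  plan(*down([*c,.20],np.pi/2+.236))"
```

```text
clock: 11.8
position: [0.48, -0.1994, 0.1364]
tool_rot: [3.141, 0.0, 1.806]
force: [-1.2, 3.7, 14.9]
grip_width: 0.0085
finger_force: 42.4
clock: 12.1
position: [0.4798, -0.1994, 0.1359]
tool_rot: [-3.141, -0.0, 1.806]
force: [0.6, 0.5, -0.6]
grip_width: 0.0336
finger_force: 0.0
clock: 12.6
position: [0.4808, -0.1997, 0.2139]
tool_rot: [3.139, 0.002, 1.806]
force: [0.3, -0.7, 0.3]
grip_width: 0.0511
finger_force: 0.0
{'clock': np.float64(12.6), 'qpos': array([ 0.629,  0.513, -0.466,  1.941,  0.327,  0.758,  0.21 ]), 'position': array([ 0.481, -0.2  ,  0.214]), 'tool_rot': array([3.139e+00, 2.000e-03, 1.806e+00]), 'force': array([ 0.282, -0.706,  0.281]), 'moment': array([ 0.062, -0.066, -0.015]), 'grip_width': np.float64(0.051), 'finger_force': np.float64(0.0)}
[0.5541, -0.1826, 0.0822]
knob [ 0.55258527 -0.17978409] [[350.61838957 183.28717435]]
rot [-0.001 -0.    -0.001] trans now [ 2.1 75.5 10.9] trans after [ 2.1 75.5 10.9]
```

View pics/ov3.png

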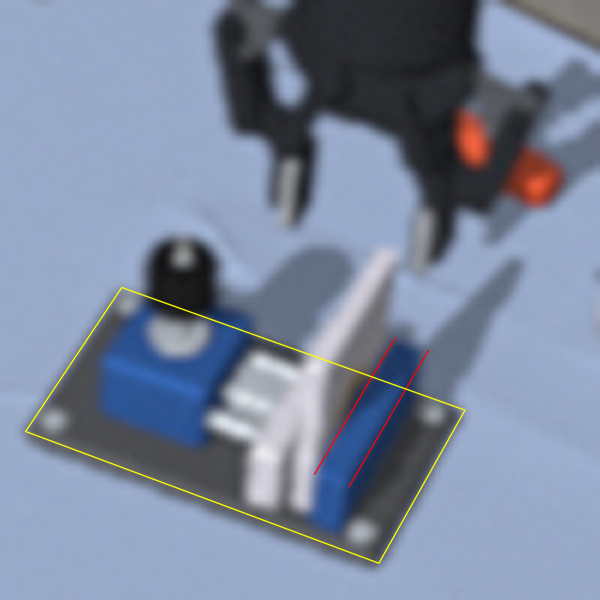

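The plate stands in the slot, with its near foot at (305,505) level with the jaw's foot. The knob top is at (183,250). Next I move over the knob and pre-turn the wrist counterclockwise.

```bash
python3 -m jog '[[[0,25,0,0,0,0,0.7],[0,25,0,0,0,0,0.7],[0,26,0,0,0,0,0.7],[0,0,0,0,0,-0.13,0.7],[0,0,0,0,0,-0.13,0.7]]]'
python3 -m jog '[[[0,0,0,0,0,-0.13,0.7],[0,0,0,0,0,-0.13,0.7],[0,0,0,0,0,-0.13,0.7],[0,0,0,0,0,-0.13,0.7],[0,0,0,0,0,-0.13,0.7]]]'
python3 -m jog '[[[0,0,0,0,0,-0.13,0.7],[0,0,0,0,0,-0.13,0.7],[0,0,0,0,0,0,0.7]]]'
python3 -c "
from h import *
st();plan(*down([.5535,-.1815,.135],3.0))"
```

```text
clock: 13.25
position: [0.554, -0.1809, 0.2099]
tool_rot: [-3.14, -0.002, 2.073]
force: [0.7, -2.0, -0.2]
grip_width: 0.0596
finger_force: 0.0
clock: 13.75
position: [0.5534, -0.1815, 0.21]
tool_rot: [-3.142, -0.002, 2.722]
force: [0.4, -0.2, 0.2]
grip_width: 0.0599
finger_force: 0.0
clock: 14.05
position: [0.5534, -0.1816, 0.21]
tool_rot: [3.141, -0.002, 2.979]
force: [0.7, 0.0, -1.0]
grip_width: 0.0597
finger_force: 0.0
{'clock': np.float64(14.05), 'qpos': array([ 0.722,  0.671, -0.741,  1.77 ,  0.553,  0.924,  1.15 ]), 'position': array([ 0.553, -0.182,  0.21 ]), 'tool_rot': array([ 3.141e+00, -2.000e-03,  2.979e+00]), 'force': array([ 0.73 ,  0.   , -1.014]), 'moment': array([-0.063,  0.031, -0.032]), 'grip_width': np.float64(0.06), 'finger_force': np.float64(0.0)}
rot [ 0.001 -0.002 -0.021] trans now [-0.2  0.1 75. ] trans after [-0.1  0.2 75. ]
```

```bash
python3 -m jog '[[[0,0,15,0,0,0,0.7],[0,0,15,0,0,0,0.7],[0,0,15,0,0,0,0.7],[0,0,10,0,0,0,0.7],[0,0,10,0,0,0,0.7]]]'
python3 -m jog '[[[0,0,9,0,0,0,0.7],[0,0,0,0,0,0,0.55],[0,0,0,0,0,0,0.45]]]'
python3 -m jog '[[[0,0,0,0,0,0,0.41],[0,0,0,0,0,0,0.38],[0,0,0,0,0,0,0.36]]]'
```

```text
clock: 14.55
position: [0.5536, -0.1814, 0.1447]
tool_rot: [3.141, -0.001, 2.976]
force: [-0.2, -0.7, -0.1]
grip_width: 0.0597
finger_force: 0.0
clock: 14.85
position: [0.5539, -0.1816, 0.1371]
tool_rot: [3.141, -0.0, 2.976]
force: [-0.1, -0.0, 1.0]
grip_width: 0.0385
finger_force: 0.0
clock: 15.15
position: [0.5542, -0.1802, 0.1377]
tool_rot: [3.14, 0.0, 2.977]
force: [-0.9, 9.3, 2.7]
grip_width: 0.0311
finger_force: 24.3
```

```bash
python3 -m jog '[[[0,1,0,0,0,0,0.36],[0,0,0,0,0,0,0.36]]]' 40
python3 -m jog '[[[0,0,0,0,0,0,0.25],[0,0,0,0,0,0,0.25],[0,0,0,0,0,0,0.25]]]' 50
python3 -c "
from h import *
st()"
```

```text
clock: 15.35
position: [0.5542, -0.1801, 0.1377]
tool_rot: [3.141, 0.0, 2.977]
force: [-1.2, 3.9, 7.1]
grip_width: 0.0309
finger_force: 24.5
clock: 15.65
position: [0.5543, -0.1801, 0.1378]
tool_rot: [3.141, 0.0, 2.977]
force: [-2.3, 4.5, 8.6]
grip_width: 0.0308
finger_force: 48.7
{'clock': np.float64(15.65), 'qpos': array([ 0.672,  0.765, -0.673,  1.809,  0.645,  0.799,  1.073]), 'position': array([ 0.554, -0.18 ,  0.138]), 'tool_rot': array([3.141, 0.   , 2.977]), 'force': array([-2.298,  4.454,  8.635]), 'moment': array([1.112, 0.467, 0.119]), 'grip_width': np.float64(0.031), 'finger_force': np.float64(48.706)}
```

```bash
m(){ python3 -c "
from h import *
o=bot.observe();print('MOM',o['moment'].round(3),o['qpos'][6].round(3))"; }
python3 -m jog '[[[0,0,0,0,0,0.1,0.25],[0,0,0,0,0,0.1,0.25],[0,0,0,0,0,0.1,0.25],[0,0,0,0,0,0.1,0.25],[0,0,0,0,0,0.1,0.25]]]'; m
python3 -m jog '[[[0,0,0,0,0,0.1,0.25],[0,0,0,0,0,0.1,0.25],[0,0,0,0,0,0.1,0.25],[0,0,0,0,0,0.1,0.25],[0,0,0,0,0,0.1,0.25]]]'; m
python3 -m jog '[[[0,0,0,0,0,0.1,0.25],[0,0,0,0,0,0.1,0.25],[0,0,0,0,0,0.1,0.25],[0,0,0,0,0,0.1,0.25],[0,0,0,0,0,0.1,0.25]]]'; m
```

```text
clock: 16.15
position: [0.5545, -0.1795, 0.1378]
tool_rot: [3.14, 0.0, 2.473]
force: [-1.3, 8.3, 6.1]
grip_width: 0.0306
finger_force: 48.8
MOM [1.724 0.148 0.104] 0.652
clock: 16.65
position: [0.5549, -0.1792, 0.1378]
tool_rot: [3.139, -0.001, 1.973]
force: [3.0, 9.6, 4.4]
grip_width: 0.0307
finger_force: 49.0
MOM [ 1.972 -0.517  0.089] 0.245
clock: 17.15
position: [0.5555, -0.1791, 0.1379]
tool_rot: [3.139, -0.002, 1.474]
force: [6.0, 8.7, 0.2]
grip_width: 0.0308
finger_force: 49.3
MOM [ 1.923 -1.291  0.089] -0.152
```

```bash
m(){ python3 -c "
from h import *
o=bot.observe();print('MOM',o['moment'].round(3),o['qpos'][6].round(3))"; }
python3 -m jog '[[[0,0,0,0,0,0.05,0.25],[0,0,0,0,0,0.05,0.25],[0,0,0,0,0,0.05,0.25],[0,0,0,0,0,0.05,0.25]]]'; m
python3 -m jog '[[[0,0,0,0,0,0.05,0.25],[0,0,0,0,0,0.05,0.25]]]'; m
python3 -m jog '[[[0,0,0,0,0,0.05,0.25],[0,0,0,0,0,0.05,0.25]]]'; m
```

```text
clock: 17.55
position: [0.5557, -0.1791, 0.1379]
tool_rot: [3.139, -0.002, 1.276]
force: [8.1, 8.3, 0.7]
grip_width: 0.0309
finger_force: 49.3
MOM [ 1.721 -1.576  0.036] -0.306
clock: 17.75
position: [0.5557, -0.1792, 0.1379]
tool_rot: [3.139, -0.003, 1.176]
force: [8.1, 8.5, -1.1]
grip_width: 0.0307
finger_force: 49.4
MOM [ 1.693 -1.749  0.097] -0.383
clock: 17.95
position: [0.5559, -0.1792, 0.1379]
tool_rot: [3.139, -0.003, 1.076]
force: [8.9, 8.1, -1.1]
grip_width: 0.0306
finger_force: 49.4
MOM [ 1.62  -1.919  0.078] -0.461
```

```bash
m(){ python3 -c "
from h import *
o=bot.observe();print('MOM',o['moment'].round(3),o['qpos'][6].round(3))"; }
python3 -m jog '[[[0.6,0.2,0,0,0,0.05,0.25],[0.6,0.2,0,0,0,0.05,0.25]]]'; m
python3 -m jog '[[[0,0,0,0,0,0.05,0.25],[0,0,0,0,0,0.05,0.25]]]'; m
python3 -m jog '[[[0,0,0,0,0,0.05,0.25],[0,0,0,0,0,0.05,0.25]]]'; m
```

```text
clock: 18.15
position: [0.5561, -0.1792, 0.1379]
tool_rot: [3.14, -0.002, 0.975]
force: [3.0, 2.5, 3.9]
grip_width: 0.0309
finger_force: 49.7
MOM [ 0.493 -0.57   0.075] -0.539
clock: 18.35
position: [0.556, -0.1795, 0.1379]
tool_rot: [3.14, -0.002, 0.876]
force: [13.1, 12.4, -0.8]
grip_width: 0.0308
finger_force: 49.4
MOM [ 2.73  -2.491  0.635] -0.615
clock: 18.55
position: [0.5562, -0.1794, 0.1378]
tool_rot: [3.14, -0.002, 0.776]
force: [-4.3, -8.6, 2.4]
grip_width: 0.0307
finger_force: 49.9
MOM [-2.314  1.246  0.805] -0.691
```

The screw is seated: the moment jumped from 0.08 to 0.8 N m. I back off in small steps first, to find where the grip's windup ends.

```bash
m(){ python3 -c "
from h import *
o=bot.observe();print('MOM',o['moment'].round(3),o['tool_rot'].round(4),o['force'].round(1))"; }
m
python3 -m jog '[[[0,0,0,0,0,0,0.25]]]' >/dev/null; m
python3 -m jog '[[[0,0,0,0,0,-0.02,0.25]]]' >/dev/null; m
python3 -m jog '[[[0,0,0,0,0,-0.02,0.25]]]' >/dev/null; m
python3 -m jog '[[[0,0,0,0,0,-0.02,0.25]]]' >/dev/null; m
python3 -m jog '[[[0,0,0,0,0,-0.02,0.25]]]' >/dev/null; m
```

```text
MOM [-2.314  1.246  0.805] [ 3.1398e+00 -1.9000e-03  7.7600e-01] [-4.3 -8.6  2.4]
MOM [ 0.13  -0.943  0.201] [ 3.140e+00 -1.100e-03  7.759e-01] [3.9 0.4 4.6]
MOM [ 0.224 -1.012 -0.027] [ 3.1401e+00 -1.2000e-03  7.9830e-01] [5.1 1.8 6.3]
MOM [ 0.315 -0.987 -0.08 ] [ 3.1401e+00 -1.3000e-03  8.1900e-01] [5.1 1.2 6.6]
MOM [ 0.311 -0.96  -0.136] [ 3.1402e+00 -1.4000e-03  8.3910e-01] [4.2 2.1 7. ]
MOM [ 0.387 -0.929 -0.064] [ 3.1402e+00 -1.3000e-03  8.5900e-01] [5.9 2.3 7.5]
```

```bash
m(){ python3 -c "
from h import *
o=bot.observe();print('MOM',o['moment'].round(3),o['tool_rot'].round(4),o['force'].round(1))"; }
python3 -m jog '[[[0,0,0,0,0,-0.1,0.25],[0,0,0,0,0,-0.1,0.25],[0,0,0,0,0,-0.1,0.25],[0,0,0,0,0,-0.1,0.25],[0,0,0,0,0,-0.1,0.25]]]' >/dev/null; m
python3 -m jog '[[[0,0,0,0,0,-0.1,0.25],[0,0,0,0,0,-0.1,0.25],[0,0,0,0,0,-0.1,0.25],[0,0,0,0,0,-0.1,0.25],[0,0,0,0,0,-0.1,0.25]]]' >/dev/null; m
python3 -m jog '[[[0,0,0,0,0,-0.1,0.25],[0,0,0,0,0,-0.1,0.25],[0,0,0,0,0,-0.1,0.25],[0,0,0,0,0,-0.1,0.25],[0,0,0,0,0,-0.1,0.25]]]' ; m
python3 -m jog '[[[0,0,0,0,0,-0.02,0.25],[0,0,0,0,0,0,0.25],[0,0,0,0,0,0,0.25]]]'; m
python3 -c "
from h import *
over('scene',[.5205,-.1875,.236],'ov4.png',(300,130,420,230),6)"
```

```text
MOM [ 0.57  -0.528 -0.068] [ 3.1402e+00 -5.0000e-04  1.3624e+00] [2.9 3.2 7.6]
MOM [ 0.634 -0.08  -0.106] [3.1407e+00 1.0000e-04 1.8622e+00] [0.5 4.2 8.4]
clock: 20.55
position: [0.5551, -0.1798, 0.1378]
tool_rot: [3.141, 0.0, 2.362]
force: [-1.3, 2.0, 11.3]
grip_width: 0.0305
finger_force: 50.8
MOM [ 0.566  0.219 -0.079] [3.1413e+00 4.0000e-04 2.3622e+00] [-1.3  2.  11.3]
clock: 20.85
position: [0.5551, -0.1798, 0.1377]
tool_rot: [3.141, 0.0, 2.378]
force: [-0.9, 2.9, 11.4]
grip_width: 0.0305
finger_force: 50.9
MOM [0.462 0.128 0.099] [3.1413e+00 3.0000e-04 2.3782e+00] [-0.9  2.9 11.4]
```

View pics/ov4.png

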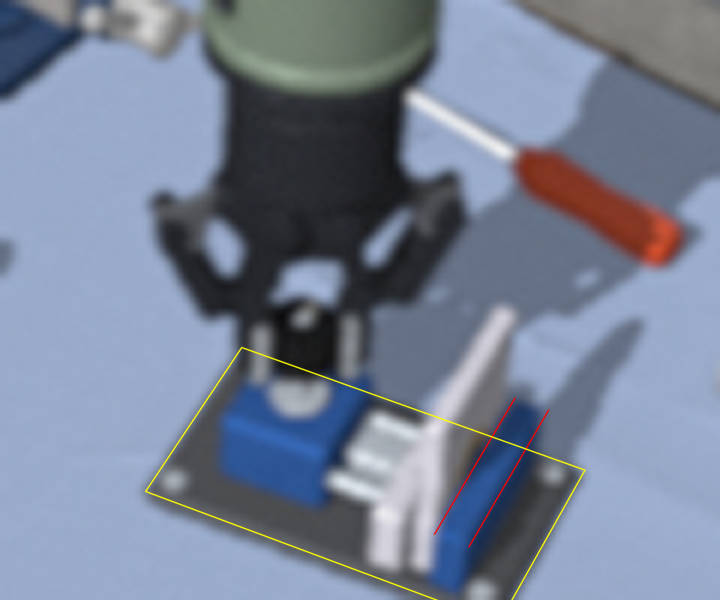

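The plate stands in the slot near (440,480), close beside the jaw, and the gripper holds the knob at (303,340). I hand the job in.

```bash
python3 -c "
from workcell import bot
print(bot.job_done())"
```

```text
the job is handed in; nothing more can be done
None
```

The job is handed in at about 21 s: the plate stands in the slot, the thumbscrew was seated and backed off about 1.57 rad by wrist angle and moment, and the gripper still holds the knob; the hand-in gave no verdict.

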